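Lay out flattened copper samples on the sloping stand

ROBOT

A 6-joint arm with a two-finger parallel gripper is mounted at the origin on the work surface. World frame = base frame: x ahead of the robot, y to its left, z up, the work surface at z = 0. Lengths are in m, angles in rad, forces in N, time in s.
With the tool pointing down it reaches from about 0.35 to 0.975 m from the base axis. Payload 4.9 kg.
Tool frame: the origin (TCP) lies at the very end of the fingers, on their centre line; the grasp point (between the pads) lies 19 mm behind it; z points along the fingers, x is the direction in which the jaws open and shut, and the axes are right-handed (so a half turn about z gives the same grasp; the last joint's range is limited). The gripper opens to 85 mm and grips with 20 to 120 N. Pads are 22 mm wide; open, the fingers measure 114 mm over their backs; the gripper's body (76 mm by 85 mm) begins 54 mm behind the grasp point. The pads swing forward as they close: fully open they stand 13 mm farther back than shut.
Start: joints at [0.996, 0.053, 1.613, -0, 1.476, -0.119], TCP at [0.275, 0.561, 0.231] pointing down, gripper open.
Joint ranges: [-3.01, 3.01], [-1.01, 2.22], [0.06, 2.58], [-1.02, 4.17], [0.09, 2.62], [-3.14, 3.14]. Speed limits (rad/s): [2.57, 2.57, 3.14, 3.14, 3.14, 3.14].

INTERFACE

Orientations are given as a unit quaternion [w, x, y, z].
In Python, from plant import manip, imaging gives the robot as it stands.
- The arm moves only by the shell command python3 -m pendant 'ROWS'. ROWS is JSON, a list that holds one entry, the list of rows, each a list of 7 numbers: the turn, a rotation vector about the world's x, y, z in units of pi rad (1.0 is pi rad), then the shift along the world's x, y, z in units of 250 mm (1.0 is 250 mm), then the opening, from 0 (shut) to 1 (fully open). In form: [[[ax, ay, az, tx, ty, tz, claw], ...]]. A call has 1 to 20 rows; each row shifts and turns the commanded pose from where the row before left it; what a row does not reach is not made up. A row lasts 1/8 s, in which the tool goes at most 62.5 mm and 10.7 degrees, less where a joint would pass 70% of its speed; a pose out of reach is approached as far as the arm can. A call with a number of a shift or a turn outside -1 to 1 is refused whole. A call with a gripper value outside its range is refused whole. The fingers move at their own pace and stop on an object; the grip force is fixed at half the most. Time passes only in rows, so rows that do not move let the fingers close. It gives the time, the measured TCP pose, the force and the opening at its end, in the units of the state.
- manip.state(): the state, without advancing time (a new reading comes with each control period).
- imaging.grab_frame(name): name is "side" or "top"; returns a dict with "frame" (480x640x3 uint8, blue, green, red), "mtx" (3x3 intrinsics, pixels), "world_to_cam" (4x4, takes a point from world to camera coordinates). Camera axes: x right, y down, z forward; pixel columns grow to the right and rows downward; lengths in m; the calibration is good to about 2 mm. A picture is of the moment at which its call begins. There is no depth.
- manip.job_done(): hands the job in, once; it reports no verdict.
The state is a dict: "time": time; "joint_pos": joint angles; "joint_vel": joint speeds; "joint_efforts": joint torques, N m; "tool_pos": TCP position; "tool_rot": TCP orientation; "contact_force": force on the tool from outside, world axes, zero at the start; "ft_torque": the same for the moment, N m; "gripper_width": opening from 0.0 (shut) to 1.0 (fully open).
Only numpy, scipy, OpenCV 4.12 (cv2) and the standard library are available. Lean on these libraries where they do the work, as an engineer would, in place of code of your own. Each camera call takes 0.05 s, during which the arm holds its last target. There are 200 camera calls.

TASK

The copper sample plates have been flattened: draw each one out from under the steel bar by its plain end, leaving the bar lying just as it is, and lay them all on the sloping stand overlapping like roof slates, in one straight column down the middle, pierced ends downhill: the first with its pierced end at the ledge, each next one over the plain end of the one below with its pierced end at the next dark line up, leaving no line out. Finish by laying the brass bar crosswise on the plain end of the topmost plate to hold them. Do not disturb the vase, the pitch bowl or the hammer.

Things in the scene. Friction and masses are not known exactly. Their poses are not given: they have to be found in the camera images.
- press: flattening board: fixed plywood board 200 x 430 mm, 18 mm thick, with a fixed 5 mm packing strip near each end, level with the plates, that carry the steel bar's ends, and before each strip a 17 mm high stop block, 1 to 5 mm from the bar, that keeps it from being dragged along. Origin: centre of its underside; y along the bar, x from the plates' plain ends to the bar (55 mm from the origin)
- bar: loose flat steel bar 50 x 420 x 12 mm, 1.8 kg, lying across the packing strips and the plates; it must stay as it is. Origin: centre of its underside; y along its length, z up
- deck: sloping deck (14 degrees) of the fixed sample stand, 300 mm long down the slope, 120 mm wide. Origin: middle of the foot of the slope on the deck surface, 30 mm above the bench, at the inner face of the ledge (9 mm high); x straight down the slope, y across, z square out of it. Dark lines cross the deck 60, 120 and 180 mm uphill of the ledge; its top edge is 103 mm above the bench
- weight: loose brass hold-down bar 24 x 80 x 20 mm, 0.32 kg, lying on the bench near the stand. Origin: centre of its underside; y along its 80 mm length, z up
- vase: finished silver vase, 116 mm across, 110 mm high, standing on a wooden chest (55 mm high) out at the right side of the bench; origin: centre of its underside. Leave it alone
- pitch_bowl: dark iron pitch bowl, 140 mm across, 50 mm high, out at the left side; origin: centre of its underside. Leave it alone
- hammer: hammer about 230 mm long lying at the far side, beyond the stand and the board; origin: a point on its handle's line, underside. Leave it alone
- plate1: copper sample plate 90 x 48 x 5 mm, 0.09 kg, half of it saw-pierced with a pattern, flat on the flattening board with its pierced half under the steel bar and 37 to 49 mm of its plain half sticking out (3 or 4 plates, 78 mm apart). The two faces are alike and either may be up. Origin: centre of the plate; x along its 90 mm length towards the pierced end, y across, z square to the faces
- plate1_tail (a point): middle of plate1's pierced end face, 45 mm from its origin along x, at half thickness; axes as the plate
- plate2: copper sample plate 90 x 48 x 5 mm, 0.09 kg, half of it saw-pierced with a pattern, flat on the flattening board with its pierced half under the steel bar and 37 to 49 mm of its plain half sticking out (3 or 4 plates, 78 mm apart). The two faces are alike and either may be up. Origin: centre of the plate; x along its 90 mm length towards the pierced end, y across, z square to the faces
- plate2_tail (a point): middle of plate2's pierced end face, 45 mm from its origin along x, at half thickness; axes as the plate
- plate3: copper sample plate 90 x 48 x 5 mm, 0.09 kg, half of it saw-pierced with a pattern, flat on the flattening board with its pierced half under the steel bar and 37 to 49 mm of its plain half sticking out (3 or 4 plates, 78 mm apart). The two faces are alike and either may be up. Origin: centre of the plate; x along its 90 mm length towards the pierced end, y across, z square to the faces
- plate3_tail (a point): middle of plate3's pierced end face, 45 mm from its origin along x, at half thickness; axes as the plate
- plate4: copper sample plate 90 x 48 x 5 mm, 0.09 kg, half of it saw-pierced with a pattern, flat on the flattening board with its pierced half under the steel bar and 37 to 49 mm of its plain half sticking out (3 or 4 plates, 78 mm apart). The two faces are alike and either may be up. Origin: centre of the plate; x along its 90 mm length towards the pierced end, y across, z square to the faces
- plate4_tail (a point): middle of plate4's pierced end face, 45 mm from its origin along x, at half thickness; axes as the plate
There are look-alikes about, which are no part of the job. Leave any pink or purple look-alike of the plate1 alone.

How it is judged:
By the outcome, as a careful person would: the job done as asked, in the order asked, and still so for the second after the job is handed in, with the robot touching nothing.
Of plate1, plate2, plate3, plate4 only 3 to 4 are there at a start; the rules pass over those that are not, and their reading is None.
At some moment in a run one of weight may be knocked a few centimetres aside while the robot is not near it.
Once in a run the grip may slacken for a moment while it holds something.
It also fails if it takes over 210 s, if anything falls off the work surface, if the arm or the gripper's body presses on something with over 40 N, if the wrist force passes 120 N, or if a joint passes its speed limit or range.

## Working session

There is one attempt and no reset: what is moved stays moved. The work goes in short steps, Python scripts to look and compute and a shell command to move; the robot and the scene stay as the last step left them, time stands still between calls to the robot, and variables do not carry over. Pictures are saved under pics/ and viewed, about 12 in all and at most 16, crops included, and the job is handed in when it is done.

```bash
mkdir -p pics; ls
python3 - <<'E'
from plant import manip, imaging
import cv2
print(manip.state())
for n in ("top","side"):
    f=imaging.grab_frame(n); cv2.imwrite(f"pics/{n}0.png",f["frame"]); print(n,f["mtx"].tolist(),f["world_to_cam"].tolist() if hasattr(f["world_to_cam"],'tolist') else f["world_to_cam"])
E
```

```text
pics
{'time': 0.0, 'joint_pos': array([ 9.95969610e-01,  5.33550387e-02,  1.61429094e+00,  2.99594152e-05,
        1.47598950e+00, -1.19018216e-01]), 'joint_vel': array([-0.00022168,  0.00038579, -0.00020924, -0.00089331, -0.00161332,
       -0.00028491]), 'joint_efforts': array([-1.57192455e-03, -3.93668139e+01, -3.70175278e+01, -7.51061089e-05,
        6.63031722e-03,  1.38969924e-05]), 'tool_pos': array([0.27478178, 0.56066754, 0.23006597]), 'tool_rot': array([ 4.20150485e-04,  8.48583963e-01,  5.29059745e-01, -9.31117652e-04]), 'contact_force': array([-0.37173226, -0.24836203, -0.56074767]), 'ft_torque': array([-0.00149955,  0.01438415,  0.01867732]), 'gripper_width': 0.9946860049271564}
top [[469.1235310280019, 0.0, 319.8863638647397], [0.0, 469.1235310280019, 238.08349604056386], [0.0, 0.0, 1.0]] [[0.01192827659657078, -0.9999173754029015, -0.0047915117456186224, 0.009698301617784658], [-0.9915836559781849, -0.011210795073851327, -0.12898128263724162, 0.5808700816176008], [0.1289169089544564, 0.006289709149460395, -0.9916354522426291, 1.2743813958858496], [0.0, 0.0, 0.0, 1.0]]
side [[491.946610508148, 0.0, 317.7611141331478], [0.0, 491.946610508148, 240.06511467931733], [0.0, 0.0, 1.0]] [[-0.9922567493513865, -0.12371680166731508, -0.010986189140463426, 0.5684429476755207], [-0.05609680066918497, 0.5253152684705876, -0.8490565456236447, 0.10243420792153966], [0.11081377315704731, -0.8418657979137083, -0.5281877374398365, 1.6246972458390672], [0.0, 0.0, 0.0, 1.0]]
```

View pics/top0.png

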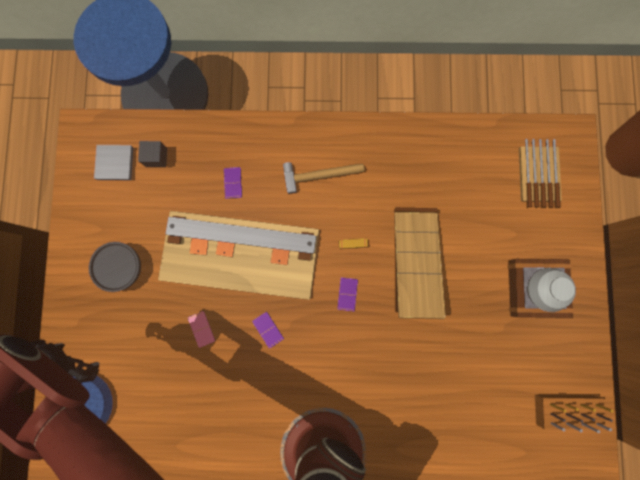

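View pics/side0.png

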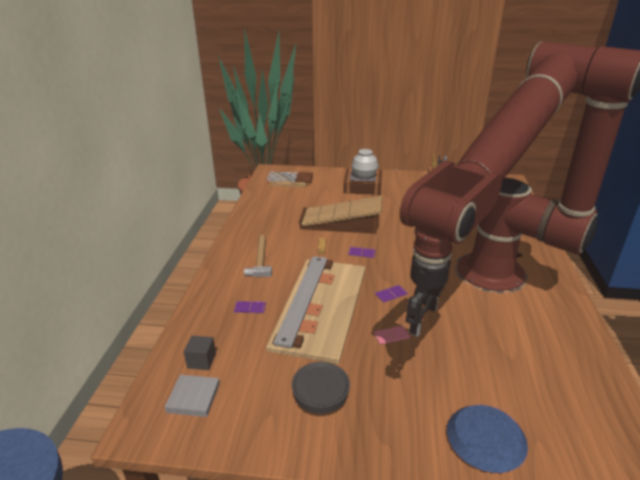

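Seen: three orange plates in the top view at (199,247), (225,249) and (280,257), with slot 3 empty. The bar runs (165,225)–(318,243), the brass weight is at (353,243) and the deck spans (395–445, 210–318). The deck's lines at rows 232, 252 and 273 put the ledge at the far end. Look-alikes to leave alone: purple at (233,183), (347,294) and (268,330), pink at (201,329).

```bash
cat > h.py <<'E'
from plant import manip, imaging
import numpy as np, cv2
from scipy.spatial.transform import Rotation as R
def grab(n): return imaging.grab_frame(n)
def unproj(f,px,z):
    px=np.atleast_2d(px).astype(float); M=np.array(f["world_to_cam"]); K=np.array(f["mtx"])
    d=np.c_[px,np.ones(len(px))]@np.linalg.inv(K).T@M[:3,:3]; c=-M[:3,:3].T@M[:3,3]
    return c+d*((z-c[2])/d[:,2])[:,None]
def proj(f,p):
    M=np.array(f["world_to_cam"]); q=np.atleast_2d(p)@M[:3,:3].T+M[:3,3]; q=q@np.array(f["mtx"]).T
    return q[:,:2]/q[:,2:]
def blobs(f,lo,hi,minarea=40):
    hsv=cv2.cvtColor(f["frame"],cv2.COLOR_BGR2HSV); m=cv2.inRange(hsv,lo,hi)
    n,l,s,c=cv2.connectedComponentsWithStats(m)
    return [(c[i],s[i],cv2.minAreaRect(np.argwhere(l==i)[:,::-1].astype(np.float32))) for i in range(1,n) if s[i][4]>=minarea]
def crop(f,x0,y0,x1,y1,k,name):
    cv2.imwrite(name,cv2.resize(f["frame"][y0:y1,x0:x1],None,fx=k,fy=k,interpolation=cv2.INTER_CUBIC))
def st():
    s=manip.state(); print("t",round(s["time"],2),"p",s["tool_pos"].round(4),"F",s["contact_force"].round(1),"w",round(s["gripper_width"],3)); q=s["tool_rot"]; print(R.from_quat(np.r_[q[1:],q[0]]).as_matrix().round(3).tolist()); return s
E
python3 - <<'E'
from h import *
f=grab("top"); crop(f,155,205,330,305,4.5,"pics/c1.png"); crop(f,335,200,460,325,4.6,"pics/c2.png")
for p in [(199,247),(225,249),(280,257),(353,243),(417,264)]:
    b,g,r=f["frame"][p[1],p[0]]; print(p,(b,g,r),cv2.cvtColor(f["frame"],cv2.COLOR_BGR2HSV)[p[1],p[0]])
E
```

```text
(199, 247) (np.uint8(79), np.uint8(136), np.uint8(228)) [ 11 167 228]
(225, 249) (np.uint8(78), np.uint8(133), np.uint8(224)) [ 11 166 224]
(280, 257) (np.uint8(73), np.uint8(124), np.uint8(214)) [ 11 168 214]
(353, 243) (np.uint8(53), np.uint8(145), np.uint8(195)) [ 19 186 195]
(417, 264) (np.uint8(83), np.uint8(141), np.uint8(184)) [ 17 140 184]
```

View pics/c1.png

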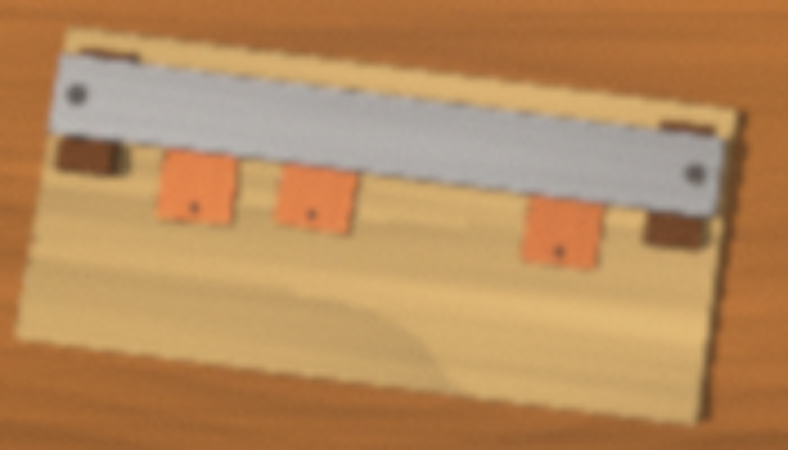

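View pics/c2.png

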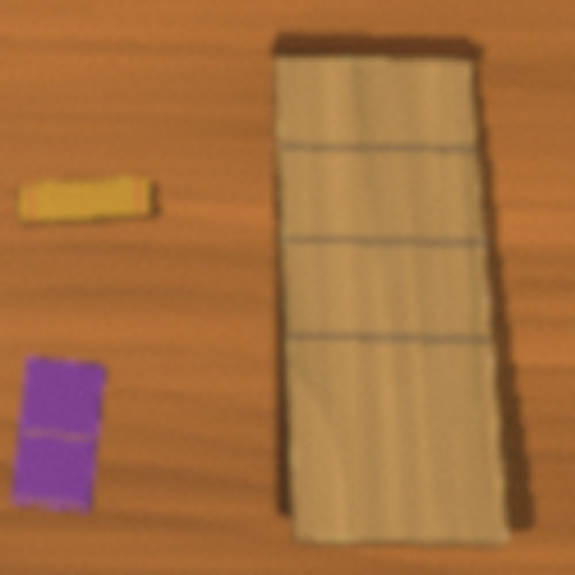

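Crops: the three copper plates have plain ends with a hole, sticking out at crop (197,187), (317,200) and (563,233). The deck foot is at the top of crop 2, with lines at rows ~147, 240 and 338. The brass bar is at (87,200). I'll fit the poses from these corners.

```bash
cat > fit.py <<'E'
from h import *
from scipy.optimize import least_squares
f=grab("top")
def fit(px,loc,x0,tilt=0):
    def pts(v):
        return R.from_euler('ZY',[v[2],tilt]).apply(loc)+[v[0],v[1],v[3] if len(v)>3 else z0]
    g=lambda v:(proj(f,pts(v))-px).ravel()
    s=least_squares(g,x0); return s.x,np.abs(s.fun).max()
z0=0.0
px=np.array([(66,28),(742,108),(16,340),(702,425)])/4.5+[155,205]
loc=np.array([(.1,.215,.018),(.1,-.215,.018),(-.1,.215,.018),(-.1,-.215,.018)])
print("press",*fit(px,loc,[.6,.2,0]))
z0=.03
px=np.array([(276,56),(474,56),(281,147),(475,149),(284,239),(484,242),(287,336),(492,340),(294,541),(508,541)])/4.6+[335,200]
loc=np.array([(x,y,0) for x in (0,-.06,-.12,-.18,-.3) for y in (.06,-.06)])
print("deck",*fit(px,loc,[.7,-.2,0],np.radians(14)))
for n,lo,hi in (("plate",(7,150,150),(13,255,255)),("weight",(17,175,150),(24,255,255))):
    for c,s,r in blobs(f,lo,hi): print(n,c.round(1),s[4],[np.round(x,1) for x in r], unproj(f,[c],.023 if n=="plate" else .02)[0].round(4))
z0=0
E
python3 fit.py
python3 - <<'E'
from h import *
f=grab("top")
# crop corner points of plates: plain end corners, bar-edge corners
P=np.array([(157,219),(234,225),(163,149),(240,154),(275,228),(351,234),(281,165),(358,171),(521,263),(599,269),(527,197),(604,203)])/4.5+[155,205]
print(unproj(f,P,.023).round(4))
E
```

```text
press [ 0.53331789  0.24311918 -0.10883022] 0.6386031252576458
deck [ 0.65808704 -0.25501497 -0.00850799] 0.6892272664517236
plate [126.6 121.6] 898 [array([125.5, 126. ]), array([91., 34.]), np.float64(0.0)] [0.9202 0.5865 0.023 ]
plate [164.7 130.8] 44 [array([164.9, 130.9]), array([ 8.9, 14. ]), np.float64(48.8)] [0.8934 0.4735 0.023 ]
plate [181.3 131.4] 73 [array([182. , 129.6]), array([11.5, 16.7]), np.float64(77.9)] [0.8922 0.4248 0.023 ]
plate [209.2 133.6] 45 [array([210. , 132.5]), array([16.3, 10.6]), np.float64(45.0)] [0.8863 0.343  0.023 ]
plate [ 92.8 140.7] 119 [array([ 92.8, 140.8]), array([17.7, 18.4]), np.float64(45.0)] [0.8613 0.6817 0.023 ]
plate [163.4 140.9] 68 [array([160.5, 140.6]), array([29.2,  8.1]), np.float64(2.5)] [0.8626 0.4756 0.023 ]
plate [253.6 143.6] 72 [array([252.8, 144.9]), array([14.2, 15.5]), np.float64(71.6)] [0.8573 0.2125 0.023 ]
plate [184.  161.8] 141 [array([185. , 162.5]), array([26.4, 25.9]), np.float64(26.6)] [0.8008 0.4123 0.023 ]
plate [ 82.2 154. ] 50 [array([ 81.1, 154.4]), array([ 9.2, 15.2]), np.float64(53.1)] [0.821  0.7095 0.0
[... 2889 characters left out ...]
[183.5, 358. ]), array([10., 13.]), np.float64(90.0)] [0.2472 0.3892 0.023 ]
plate [ 38.6 398.7] 48 [array([ 39.1, 399.2]), array([ 7.5, 18.1]), np.float64(3.8)] [0.1343 0.775  0.023 ]
plate [ 43.5 469.7] 116 [array([ 42. , 470.9]), array([20.4, 16.2]), np.float64(49.4)] [-0.048   0.7457  0.023 ]
weight [352.9 242.8] 195 [array([352.9, 242.8]), array([ 8.7, 22.2]), np.float64(86.4)] [ 0.5706 -0.077   0.02  ]
[[0.5342 0.3826 0.023 ]
 [0.531  0.3341 0.023 ]
 [0.5784 0.3809 0.023 ]
 [0.5758 0.3322 0.023 ]
 [0.5294 0.3083 0.023 ]
 [0.5261 0.2606 0.023 ]
 [0.5691 0.3061 0.023 ]
 [0.5659 0.2576 0.023 ]
 [0.5092 0.1537 0.023 ]
 [0.506  0.1049 0.023 ]
 [0.5507 0.151  0.023 ]
 [0.5474 0.1026 0.023 ]]
```

```bash
cat > edges.py <<'E'
from h import *
def edge_yaw(f,c,z,half=(4,5),span=14):
    """subpixel side edges & plain end of a plate around pixel c in the top image; copper has low G/R"""
    im=cv2.GaussianBlur(f["frame"].astype(float),(3,3),0); s=im[:,:,1]/im[:,:,2]
    out=[]
    def cross(v,k,sgn):
        g=sgn*np.diff(v); i=np.argmax(g); 
        w=np.clip(g[max(0,i-2):i+3],0,None); return k[0]+.5+(np.arange(max(0,i-2),max(0,i-2)+len(w))*w).sum()/w.sum()
    cx,cy=int(round(c[0])),int(round(c[1]))
    L,Rr,B=[],[],[]
    for y in range(cy-half[0]+1,cy+half[0]):
        k=np.arange(cx-span,cx+1); L.append((cross(s[y,k],k,-1),y))
        k=np.arange(cx,cx+span); Rr.append((cross(s[y,k],k,1),y))
    for x in range(cx-half[1],cx+half[1]+1):
        k=np.arange(cy+1,cy+span); B.append((x,cross(s[k,x],k,1)))
    res=[unproj(f,e,z) for e in (L,Rr,B)]
    yl,yr=[np.arctan(np.polyfit(e[:,0],e[:,1],1)[0]) for e in res[:2]]
    yb=np.arctan(-np.polyfit(res[2][:,1],res[2][:,0],1)[0])
    return yl,yr,yb,res[0].mean(0),res[1].mean(0),res[2].mean(0)
if __name__=="__main__":
    f=grab("top")
    for c in [(198.5,246.3),(224.7,249),(279.6,256.4)]:
        r=edge_yaw(f,c,.023); print(np.degrees(r[:3]).round(2)); print(np.array(r[3:])[:,:2].round(4).tolist(), "width",np.linalg.norm(r[3]-r[4]).round(4))
    fs=grab("side"); crop(fs,265,255,375,365,5,"pics/s1.png")
E
python3 edges.py
```

```text
[-4.6  -2.35 -4.03]
[[0.5559, 0.3837], [0.5565, 0.3346], [0.5335, 0.3596]] width 0.0491
[-7.85 -8.25 -8.33]
[[0.5482, 0.3095], [0.5488, 0.2601], [0.5296, 0.2832]] width 0.0494
[-7.83 -6.59 -6.61]
[[0.5302, 0.1535], [0.5308, 0.1052], [0.5085, 0.1277]] width 0.0483
```

Plates are yawed −3.8° (A, y≈.36), −8.2° (B, y≈.285) and −6.9° (C, y≈.129). The measured widths of 48–49 mm are plausible. I'm starting with C and moving above its plain end.

```bash
python3 -m pendant '[[[0,0,0.0089,0.082,-0.1446,0,1],[0,0,0.0089,0.082,-0.1446,0,1],[0,0,0.0089,0.082,-0.1446,0,1],[0,0,0.0089,0.082,-0.1446,0,1],[0,0,0.0089,0.082,-0.1446,0,1],[0,0,0.0089,0.082,-0.1446,0,0.7],[0,0,0.0089,0.082,-0.1446,0,0.7],[0,0,0.0089,0.082,-0.1446,0,0.7],[0,0,0.0089,0.082,-0.1446,0,0.7],[0,0,0.0089,0.082,-0.1446,0,0.7],[0,0,0.0089,0.082,-0.1446,0,0.7],[0,0,0.0089,0.082,-0.1446,0,0.7],[0,0,0,0,0,-0.12,0.7],[0,0,0,0,0,-0.12,0.7],[0,0,0,0,0,-0.12,0.7],[0,0,0,0,0,-0.12,0.7],[0,0,0,0,0,-0.1,0.7],[0,0,0,0,0,0,0.7]]]'; python3 -c "
from h import *
st()"
```

```text
time: 2.6
tool_pos: [0.5191, 0.1272, 0.0839]
tool_rot: [-0.002, 0.748, 0.663, -0.002]
contact_force: [-0.3, -0.3, 0.4]
gripper_width: 0.699
t 2.6 p [0.5191 0.1272 0.0839] F [-0.3 -0.3  0.4] w 0.699
[[0.12, 0.993, -0.005], [0.993, -0.12, -0.001], [-0.001, -0.005, -1.0]]
```

```bash
python3 -m pendant '[[[0,0,0,0,0,-0.08,0.68],[0,0,0,0.004,0,-0.08,0.68],[0,0,0,0,0,-0.05,0.68],[0,0,0,0,0,0,0.68]]]'; python3 -c "
from h import *
f=grab('side'); crop(f,255,240,395,350,5.5,'pics/s2.png')"
```

```text
time: 3.1
tool_pos: [0.5219, 0.1274, 0.0337]
tool_rot: [-0.0, 0.748, 0.663, -0.0]
contact_force: [0.4, 0.7, 0.5]
gripper_width: 0.678
```

View pics/s2.png

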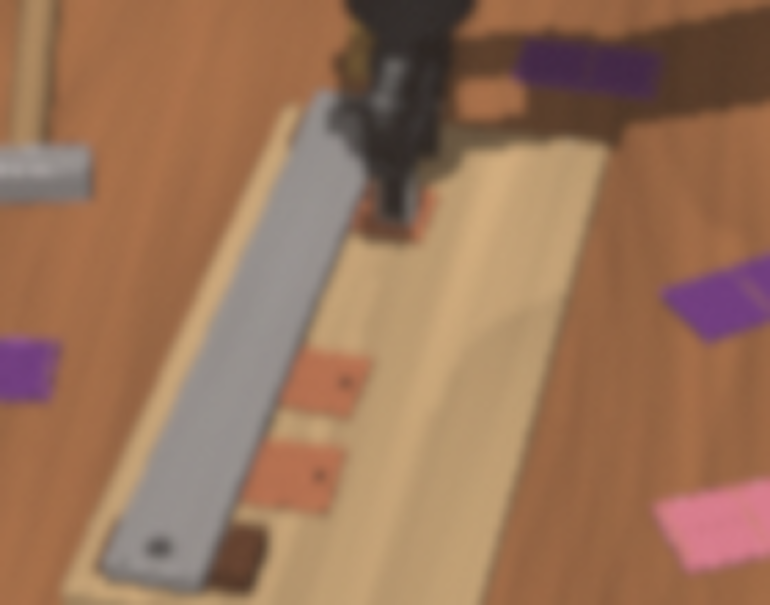

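The finger sits over the exposed part of plate C, clear of the bar. I'll descend in small steps to feel for the board.

```bash
for i in 1; do python3 -m pendant '[[[0,0,0,-0.004,0,-0.03,0.68],[0,0,0,-0.004,0,-0.03,0.68],[0,0,0,0,0,0,0.68]]]'; done; python3 -m pendant '[[[0,0,0,0,0,-0.008,0.68],[0,0,0,0,0,0,0.68]]]' | grep -E "pos|force"; python3 -m pendant '[[[0,0,0,0,0,-0.008,0.68],[0,0,0,0,0,0,0.68]]]' | grep -E "pos|force"
```

```text
time: 3.52
tool_pos: [0.5193, 0.1273, 0.0179]
tool_rot: [-0.001, 0.748, 0.663, -0.001]
contact_force: [0.6, -0.2, 0.4]
gripper_width: 0.681
tool_pos: [0.5201, 0.1274, 0.0168]
contact_force: [-0.6, -0.4, -0.8]
tool_pos: [0.52, 0.1274, 0.0147]
contact_force: [-0.1, -0.4, 0.5]
```

```bash
python3 -m pendant '[[[0,0,0,0,0,-0.006,0.66],[0,0,0,0,0,0,0.66]]]' | grep -E "pos|force"; python3 -m pendant '[[[0,0,0,0,0,-0.006,0.66],[0,0,0,0,0,0,0.66]]]' | grep -E "pos|force"
```

```text
tool_pos: [0.5204, 0.1274, 0.0137]
contact_force: [-1.3, -0.2, 2.5]
tool_pos: [0.5204, 0.1274, 0.0137]
contact_force: [-6.4, -0.9, 14.4]
```

Contact with the board at TCP z=.0137 with the opening at .66. I'll raise about 2 mm and close.

```bash
python3 -m pendant '[[[0,0,0,0,0,0.016,0.66],[0,0,0,0,0,0,0.62]]]' | grep -E "pos|force"; python3 -m pendant '[[[0,0,0,0,0,0,0.5],[0,0,0,0,0,0,0.4],[0,0,0,0,0,0,0.4],[0,0,0,0,0,0,0.4]]]' | grep -E "pos|force|width"
```

```text
tool_pos: [0.5203, 0.1274, 0.0159]
contact_force: [0.7, -0.7, -1.1]
tool_pos: [0.5203, 0.1277, 0.0163]
contact_force: [-1.6, 0.8, 5.5]
gripper_width: 0.536
```

```bash
python3 -m pendant '[[[0,0,0,0,0,0.002,0.4],[0,0,0,-0.016,0.002,0,0.4],[0,0,0,-0.016,0.002,0,0.4],[0,0,0,-0.016,0.002,0,0.4]]]' | grep -E "pos|force|width";  python3 -m pendant '[[[0,0,0,-0.016,0.002,0,0.4],[0,0,0,-0.016,0.002,0,0.4],[0,0,0,-0.016,0.002,0,0.4],[0,0,0,-0.016,0.002,0,0.4],[0,0,0,-0.016,0.002,0,0.4],[0,0,0,-0.016,0.002,0,0.4],[0,0,0,-0.016,0.002,0,0.4],[0,0,0,-0.016,0.002,0,0.4],[0,0,0,-0.016,0.002,0,0.4],[0,0,0,-0.016,0.002,0,0.4],[0,0,0,-0.016,0.002,0,0.4],[0,0,0,-0.016,0.002,0,0.4],[0,0,0,-0.016,0.002,0,0.4],[0,0,0,0,0,0,0.4]]]'| grep -E "pos|force|width"; python3 -c "
from h import *
f=grab('top'); crop(f,155,205,330,305,4.5,'pics/t3.png')"
```

```text
tool_pos: [0.5082, 0.1287, 0.0164]
contact_force: [3.3, -0.9, 0.3]
gripper_width: 0.535
tool_pos: [0.4556, 0.1355, 0.0163]
contact_force: [-0.2, -0.5, 4.8]
gripper_width: 0.53
```

View pics/t3.png

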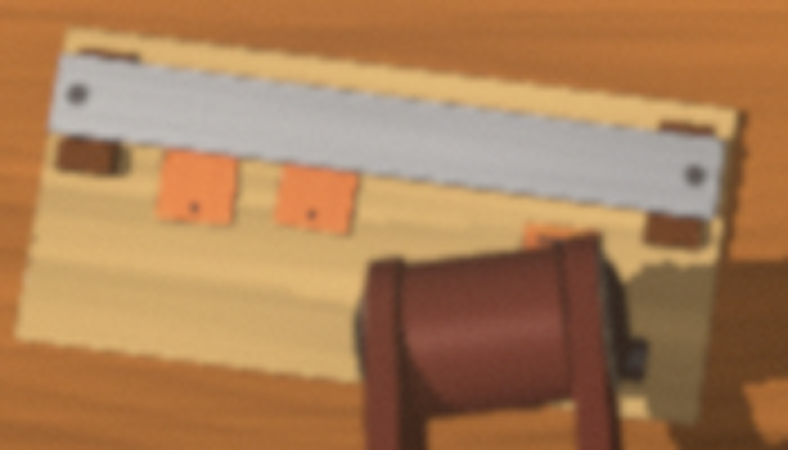

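Plate C is fully out and the bar hasn't moved. I'll lift it, carry it to the deck and tilt it.

```bash
python3 -m pendant '[[[0,0,0,0,0,0.03,0.4],[0,0,0,0,0,0.06,0.4],[0,0,0,0,0,0.09,0.4],[0,0,0,0,0,0.09,0.4],[0,0,0,0,0,0.09,0.4],[0,0,0,0,0,0.09,0.4],[0,0,0,0,0,0.09,0.4],[0,0,0,0,0,0.08,0.4]]]' | grep -E "pos|force|width"; python3 -m pendant '[[[0,0.0065,0.003,0.045,-0.13,0,0.4],[0,0.0065,0.003,0.045,-0.13,0,0.4],[0,0.0065,0.003,0.045,-0.13,0,0.4],[0,0.0065,0.003,0.045,-0.13,0,0.4],[0,0.0065,0.003,0.045,-0.13,0,0.4],[0,0.0065,0.003,0.045,-0.13,0,0.4],[0,0.0065,0.003,0.045,-0.13,0,0.4],[0,0.0065,0.003,0.045,-0.13,0,0.4],[0,0.0065,0.003,0.045,-0.13,0,0.4],[0,0.0065,0.003,0.045,-0.13,0,0.4],[0,0.0065,0.003,0.045,-0.13,0,0.4],[0,0.0065,0.003,0.045,-0.13,0,0.4],[0,0,0,0,0,0,0.4]]]'| grep -E "pos|force|width"; python3 -c "
from h import *
st()
f=grab('top'); crop(f,335,180,465,300,4.6,'pics/t4.png');np.save('t4.npy',f['frame'])
g=grab('side'); crop(g,290,130,450,250,4,'pics/s4.png')
a=cv2.imread('pics/t4.png');b=cv2.imread('pics/s4.png')
H=max(a.shape[0],b.shape[0]);p=lambda i:cv2.copyMakeBorder(i,0,H-i.shape[0],0,0,cv2.BORDER_CONSTANT)
j=np.hstack([p(a),p(b)]);cv2.imwrite('pics/j4.png',cv2.resize(j,None,fx=.64,fy=.64,interpolation=cv2.INTER_AREA))"
```

```text
tool_pos: [0.4558, 0.1354, 0.1727]
contact_force: [-0.1, 0.3, -0.9]
gripper_width: 0.543
tool_pos: [0.5913, -0.2564, 0.1713]
contact_force: [0.4, 0.2, -0.7]
gripper_width: 0.532
t 10.2 p [ 0.5913 -0.2564  0.1713] F [ 0.4  0.2 -0.7] w 0.532
[[0.007, 0.97, -0.242], [1.0, -0.011, -0.013], [-0.015, -0.242, -0.97]]
```

View pics/j4.png

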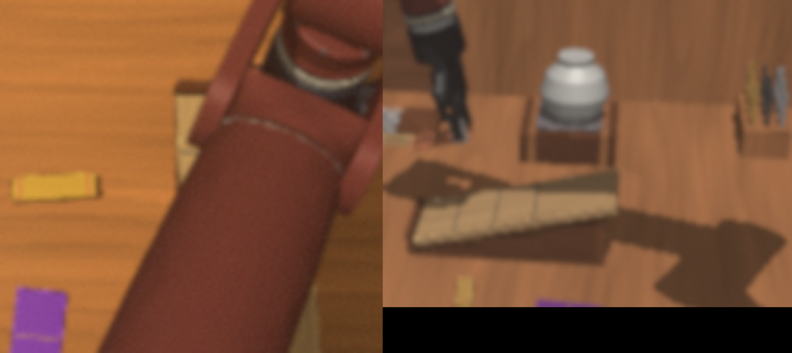

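The side view shows the plate held ahead of the fingers at about (410–450,130), deck below. The arm blocks the top view. I'll lower to about 12 mm above the deck and check against a predicted outline.

```bash
cat >> h.py <<'E'
O=np.array([.6581,-.2550,.030]); YAW=-.0085
DR=R.from_euler('ZY',[YAW,np.radians(14)]).as_matrix()
def D(p): return O+np.atleast_2d(p)@DR.T
def toD(p): return (np.atleast_2d(p)-O)@DR
def held(s,e,zoff=.0017):
    """corners of the held plate's underside; e = TCP to plain end"""
    q=s["tool_rot"]; M=R.from_quat(np.r_[q[1:],q[0]]).as_matrix(); ax=M[:,1].copy(); n=-M[:,2]; y=np.cross(n,ax)
    return np.array([s["tool_pos"]+a*ax+b*y+zoff*n for a,b in((-e,.024),(.09-e,.024),(.09-e,-.024),(-e,-.024))])
def overlay(n,polys,box,k,name):
    f=grab(n); x0,y0,x1,y1=box; im=cv2.resize(f["frame"][y0:y1,x0:x1],None,fx=k,fy=k,interpolation=cv2.INTER_CUBIC)
    for P,c in polys: cv2.polylines(im,[np.int32((proj(f,P)-[x0,y0]+.5)*k)],True,c,1,cv2.LINE_AA)
    cv2.imwrite(name,im)
E
python3 -m pendant '[[[0.0024,0,0,-0.005,0.002,-0.075,0.4],[0.0024,0,0,-0.005,0.002,-0.075,0.4],[0,0,0,-0.005,0.002,-0.075,0.4],[0,0,0,-0.005,0.002,-0.075,0.4],[0,0,0,-0.005,0,-0.075,0.4],[0,0,0,-0.005,0,-0.074,0.4],[0,0,0,0,0,0,0.4]]]'| grep -E "pos|force|width"; python3 -c "
from h import *
s=st(); print(toD(s['tool_pos']).round(4)); P=held(s,.012); print(toD(P).round(4).tolist())
deck=D([(0,.06,0),(0,-.06,0),(-.3,-.06,0),(-.3,.06,0)])
overlay('side',[(P,(0,255,0)),(deck,(255,255,0)),(D([(-.06,.06,0),(-.06,-.06,0)]),(255,255,0))],(295,165,395,245),7.5,'pics/s5.png')"
```

```text
tool_pos: [0.5821, -0.252, 0.0565]
contact_force: [0.1, -0.2, -1.0]
gripper_width: 0.53
t 11.18 p [ 0.5821 -0.252   0.0565] F [ 0.1 -0.2 -1. ] w 0.53
[[0.005, 0.969, -0.246], [1.0, -0.004, 0.003], [0.002, -0.246, -0.969]]
[[-0.0802  0.0024  0.0074]]
[[-0.0923, 0.0264, 0.0091], [-0.0023, 0.0267, 0.0088], [-0.0021, -0.0213, 0.0087], [-0.0921, -0.0216, 0.0091]]
```

View pics/s5.png

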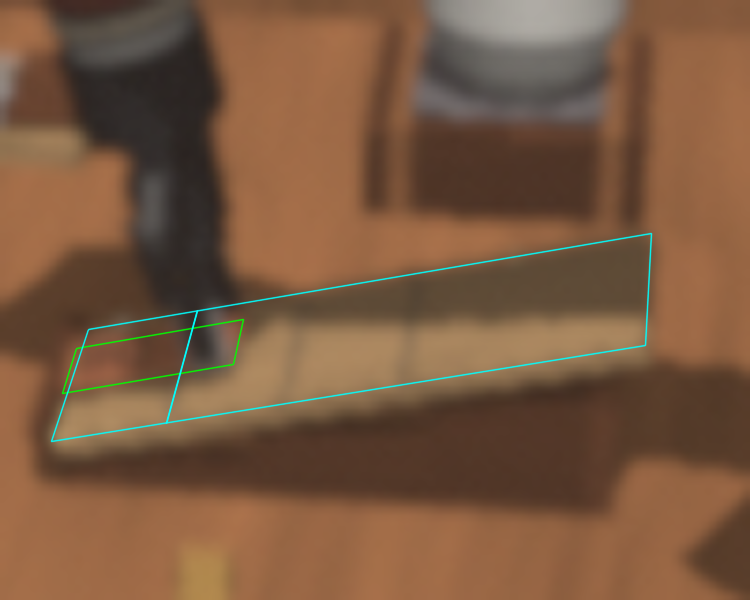

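The overlay agrees: the copper matches the predicted outline to about 1 px. I'll lower, then nudge downhill to feel the ledge.

```bash
python3 -m pendant '[[[0,0,0,-0.003,-0.005,-0.015,0.4],[0,0,0,-0.004,-0.005,-0.014,0.4],[0,0,0,0,0,0,0.4]]]'| grep -E "pos|force|width"; for i in 1 2 3; do python3 -m pendant '[[[0,0,0,0.0039,0,-0.001,0.4],[0,0,0,0,0,0,0.4]]]'| grep -E "pos|force"; done
```

```text
tool_pos: [0.5818, -0.2553, 0.0518]
contact_force: [-0.4, -0.1, -1.3]
gripper_width: 0.53
tool_pos: [0.5829, -0.2552, 0.0518]
contact_force: [-0.6, 0.8, -0.8]
tool_pos: [0.583, -0.2551, 0.0512]
contact_force: [-4.9, 0.1, 0.3]
tool_pos: [0.5829, -0.255, 0.0508]
contact_force: [-7.5, 0.2, 2.2]
```

```bash
python3 -m pendant '[[[0,0,0,-0.009,0,0.002,0.4],[0,0,0,0,0,0,0.4]]]'| grep -E "pos|force"; for i in 1 2 3; do python3 -m pendant '[[[0,0,0,-0.001,0,-0.005,0.4],[0,0,0,0,0,0,0.4]]]'| grep -E "pos|force"; done
```

```text
tool_pos: [0.5829, -0.2551, 0.0517]
contact_force: [-0.8, 0.1, -0.6]
tool_pos: [0.5826, -0.2551, 0.0502]
contact_force: [-0.1, -0.4, -0.8]
tool_pos: [0.5821, -0.255, 0.0488]
contact_force: [-0.2, 0.2, -1.7]
tool_pos: [0.5819, -0.2551, 0.0478]
contact_force: [-0.7, 0.9, -0.5]
```

```bash
for i in 1 2 3; do python3 -m pendant '[[[0,0,0,0,0,-0.004,0.4],[0,0,0,0,0,0,0.4]]]'| grep -E "pos|force"; done
```

```text
tool_pos: [0.5819, -0.2551, 0.0476]
contact_force: [-2.2, 0.3, 4.2]
tool_pos: [0.582, -0.2552, 0.0476]
contact_force: [-3.4, 1.8, 7.9]
tool_pos: [0.582, -0.2552, 0.0475]
contact_force: [-5.2, 2.9, 12.1]
```

Deck contact at z=.0476, where predicted. Release, retreat and move over to plate B.

```bash
python3 -m pendant '[[[0,0,0,0,0,0.008,0.4],[0,0,0,0,0,0,0.6],[0,0,0,0,0,0,0.7],[0,0,0,0,0,0,0.7],[0,0,0,0.01,0,0.04,0.7],[0,0,0,0.015,0,0.06,0.7],[0,0,0,0.015,0,0.06,0.7],[0,0,0,0,0,0.1,0.7],[0,0,0,0,0,0.12,0.7],[0,0,0,0,0,0.12,0.7],[0,0,0,0,0,0,0.7]]]'| grep -E "pos|force|width"; python3 -m pendant '[[[0,-0.0056,-0.0031,-0.0149,0.1533,0,0.68],[0,-0.0056,-0.0031,-0.0149,0.1533,0,0.68],[0,-0.0056,-0.0031,-0.0149,0.1533,0,0.68],[0,-0.0056,-0.0031,-0.0149,0.1533,0,0.68],[0,-0.0056,-0.0031,-0.0149,0.1533,0,0.68],[0,-0.0056,-0.0031,-0.0149,0.1533,0,0.68],[0,-0.0056,-0.0031,-0.0149,0.1533,0,0.68],[0,-0.0056,-0.0031,-0.0149,0.1533,0,0.68],[0,-0.0056,-0.0031,-0.0149,0.1533,0,0.68],[0,-0.0056,-0.0031,-0.0149,0.1533,0,0.68],[0,-0.0056,-0.0031,-0.0149,0.1533,0,0.68],[0,-0.0056,-0.0031,-0.0149,0.1533,0,0.68],[0,-0.0056,-0.0031,-0.0149,0.1533,0,0.68],[0,-0.0056,-0.0031,-0.0149,0.1533,0,0.68],[0,0,0,0,0,0,0.68]]]'| grep -E "pos|force|width"; python3 -c "
from h import *
s=st(); 
pl=D([(0,.024,.005),(0,-.024,.005),(-.09,-.024,.005),(-.09,.024,.005)])
overlay('top',[(pl,(0,255,0))],(335,195,460,285),6,'pics/t6.png')"
```

```text
tool_pos: [0.594, -0.2561, 0.1767]
contact_force: [0.4, -0.6, 0.9]
gripper_width: 0.7
tool_pos: [0.5384, 0.2834, 0.1709]
contact_force: [-0.2, 0.3, -0.7]
gripper_width: 0.682
t 17.35 p [0.5384 0.2834 0.1709] F [-0.2  0.3 -0.7] w 0.682
[[0.136, 0.991, 0.002], [0.991, -0.136, 0.017], [0.017, -0.0, -1.0]]
```

View pics/t6.png

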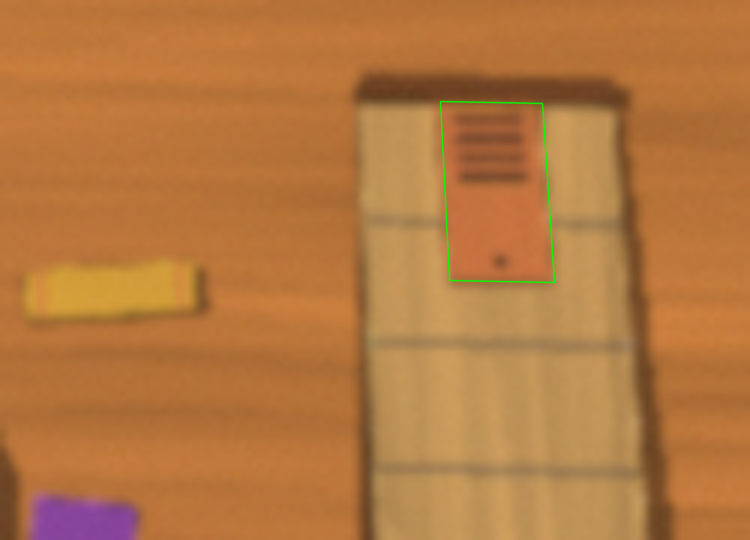

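Plate 1 matches the predicted outline at the ledge, with slots downhill and centred. Now plate B.

```bash
python3 -m pendant '[[[-0.0027,0,-0.001,0.0055,-0.003,-0.12,0.66],[-0.0027,0,-0.001,0.0055,-0.003,-0.12,0.66],[0,0,0,0,0,-0.12,0.66],[0,0,0,0,0,-0.1,0.66],[0,0,0,0,0,-0.06,0.66],[0,0,0,0,0,-0.04,0.66],[0,0,0,0,0,0,0.66]]]';python3 -c "
from h import *
st()"
```

```text
time: 18.27
tool_pos: [0.5423, 0.2795, 0.0315]
tool_rot: [0.001, 0.757, 0.654, 0.001]
contact_force: [0.0, 0.4, -0.0]
gripper_width: 0.66
t 18.27 p [0.5423 0.2795 0.0315] F [ 0.   0.4 -0. ] w 0.66
[[0.146, 0.989, 0.003], [0.989, -0.146, -0.0], [0.0, 0.003, -1.0]]
```

```bash
python3 -m pendant '[[[0,0,0,-0.005,0.008,-0.01,0.66],[0,0,0,0,0,-0.025,0.66],[0,0,0,0,0,-0.025,0.66],[0,0,0,0,0,0,0.66]]]' | grep -E "pos|force|width"
```

```text
tool_pos: [0.5405, 0.2817, 0.0159]
contact_force: [0.1, 0.8, -0.0]
gripper_width: 0.661
```

```bash
python3 -m pendant '[[[0,0,0,0,0,0.001,0.6],[0,0,0,0,0,0.001,0.5],[0,0,0,0,0,0,0.4],[0,0,0,0,0,0,0.4],[0,0,0,0,0,0,0.4]]]' | grep -E "pos|force|width"
```

```text
tool_pos: [0.5412, 0.2826, 0.0179]
contact_force: [-3.3, 4.3, 4.6]
gripper_width: 0.527
```

```bash
python3 -m pendant '[[[0,0,0,0.002,0.004,0.002,0.4],[0,0,0,0,0,0,0.4]]]' | grep -E "pos|force|width"; python3 -c "
from h import *
st()"
```

```text
tool_pos: [0.5412, 0.2826, 0.0179]
contact_force: [-4.3, 0.9, 6.7]
gripper_width: 0.523
t 19.65 p [0.5412 0.2826 0.0179] F [-4.3  0.9  6.7] w 0.523
[[0.145, 0.989, 0.002], [0.989, -0.145, -0.001], [-0.0, 0.002, -1.0]]
```

```bash
python3 -m pendant '[[[0,0,0,-0.002,0,0.005,0.4],[0,0,0,0,0,0,0.4]]]' | grep -E "pos|force|width"; python3 -c "
from h import *
s=st(); P=held(s,.0115,.0005); overlay('side',[(P,(0,255,0))],(290,240,370,310),8,'pics/s7.png')"
```

```text
tool_pos: [0.5411, 0.2826, 0.0181]
contact_force: [1.3, 2.8, -4.3]
gripper_width: 0.527
t 19.9 p [0.5411 0.2826 0.0181] F [ 1.3  2.8 -4.3] w 0.527
[[0.145, 0.989, 0.004], [0.989, -0.145, -0.0], [0.001, 0.004, -1.0]]
```

View pics/s7.png

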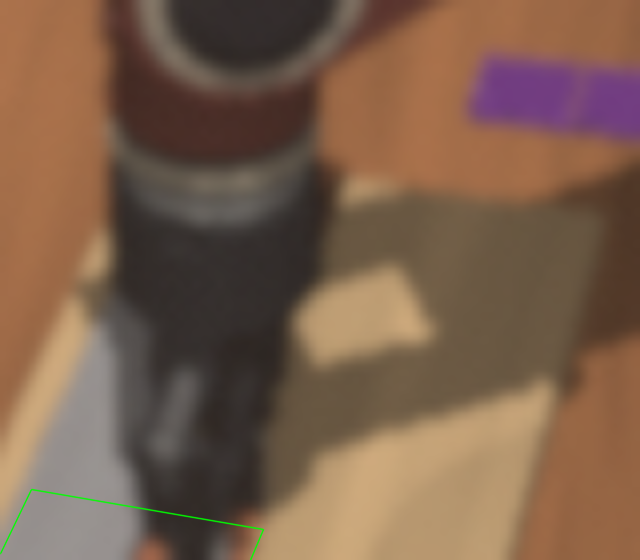

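The crop missed the fingertips, but the stiff response to small z shifts shows a firm hold. Zeroing the vertical force, then pulling.

```bash
python3 -m pendant '[[[0,0,0,0,0,-0.002,0.4],[0,0,0,-0.016,0.0023,0,0.4],[0,0,0,-0.016,0.0023,0,0.4],[0,0,0,-0.016,0.0023,0,0.4]]]' | grep -E "pos|force|width";  python3 -m pendant '[[[0,0,0,-0.016,0.0023,0,0.4],[0,0,0,-0.016,0.0023,0,0.4],[0,0,0,-0.016,0.0023,0,0.4],[0,0,0,-0.016,0.0023,0,0.4],[0,0,0,-0.016,0.0023,0,0.4],[0,0,0,-0.016,0.0023,0,0.4],[0,0,0,-0.016,0.0023,0,0.4],[0,0,0,-0.016,0.0023,0,0.4],[0,0,0,-0.016,0.0023,0,0.4],[0,0,0,-0.016,0.0023,0,0.4],[0,0,0,-0.016,0.0023,0,0.4],[0,0,0,-0.016,0.0023,0,0.4],[0,0,0,-0.016,0.0023,0,0.4],[0,0,0,0,0,0,0.4]]]'| grep -E "pos|force|width"; python3 -m pendant '[[[0,0,0,0,0,0.03,0.4],[0,0,0,0,0,0.06,0.4],[0,0,0,0,0,0.09,0.4],[0,0,0,0,0,0.09,0.4],[0,0,0,0,0,0.09,0.4],[0,0,0,0,0,0.09,0.4],[0,0,0,0,0,0.09,0.4],[0,0,0,0,0,0.08,0.4],[0,0,0,0,0,0,0.4]]]' | grep -E "pos|force|width"
python3 - <<'E'
from h import *
s=st(); P=held(s,.0115,-.0002); f=grab('side'); np.save('s8.npy',f['frame']); c=proj(f,P).mean(0).astype(int); print(c)
overlay('side',[(P,(0,255,0))],(c[0]-60,c[1]-45,c[0]+60,c[1]+45),6,'pics/s8.png')
f=grab('top'); print([ (x[0].round(1),x[1][4]) for x in blobs(f,(7,150,150),(13,255,255)) if 190<x[0][0]<290 and 235<x[0][1]<270])
E
```

```text
tool_pos: [0.5318, 0.2838, 0.0192]
contact_force: [4.4, -0.9, -4.0]
gripper_width: 0.523
tool_pos: [0.4765, 0.2921, 0.0183]
contact_force: [0.4, -0.3, -0.7]
gripper_width: 0.523
tool_pos: [0.4785, 0.2927, 0.1766]
contact_force: [-0.3, -0.8, -1.9]
gripper_width: 0.524
t 23.32 p [0.4785 0.2927 0.1766] F [-0.3 -0.8 -1.9] w 0.524
[[0.145, 0.989, 0.008], [0.989, -0.145, 0.002], [0.003, 0.008, -1.0]]
[326 267]
[(array([212.8, 249.3]), np.int32(229))]
```

View pics/s8.png

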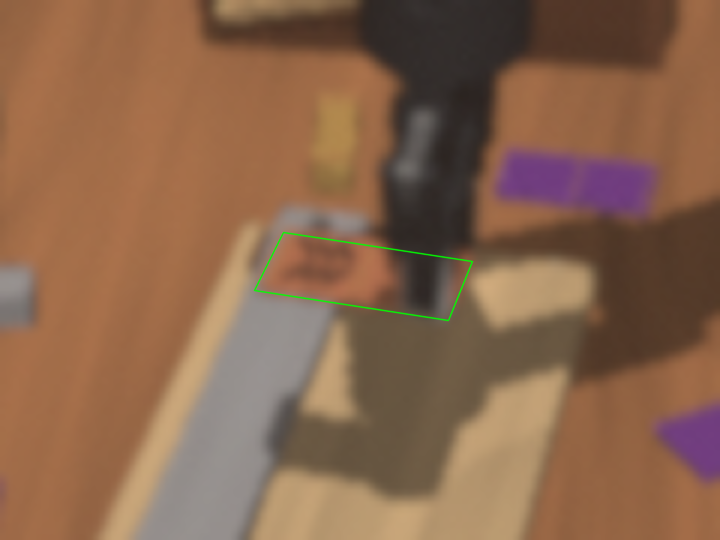

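Plate B is held level and slots are forward, matching the outline. The remaining plate on the board is A. Carry B to the deck at pitch 9.2°.

```bash
python3 -m pendant '[[[0,0.0034,0.0029,0.0148,-0.1458,0,0.4],[0,0.0034,0.0029,0.0148,-0.1458,0,0.4],[0,0.0034,0.0029,0.0148,-0.1458,0,0.4],[0,0.0034,0.0029,0.0148,-0.1458,0,0.4],[0,0.0034,0.0029,0.0148,-0.1458,0,0.4],[0,0.0034,0.0029,0.0148,-0.1458,0,0.4],[0,0.0034,0.0029,0.0148,-0.1458,0,0.4],[0,0.0034,0.0029,0.0148,-0.1458,0,0.4],[0,0.0034,0.0029,0.0148,-0.1458,0,0.4],[0,0.0034,0.0029,0.0148,-0.1458,0,0.4],[0,0.0034,0.0029,0.0148,-0.1458,0,0.4],[0,0.0034,0.0029,0.0148,-0.1458,0,0.4],[0,0.0034,0.0029,0.0148,-0.1458,0,0.4],[0,0.0034,0.0029,0.0148,-0.1458,0,0.4],[0,0.0034,0.0029,0.0148,-0.1458,0,0.4],[0,0,0,0,0,-0.1,0.4],[0,0,0,0,0,-0.1,0.4],[0,0,0,0,0,0,0.4]]]'| grep -E "pos|force|width"; python3 -c "
from h import *
s=st(); print(toD(s['tool_pos']).round(4))"
```

```text
tool_pos: [0.5302, -0.2534, 0.1195]
contact_force: [-1.3, 0.9, -0.8]
gripper_width: 0.524
t 25.73 p [ 0.5302 -0.2534  0.1195] F [-1.3  0.9 -0.8] w 0.524
[[0.008, 0.987, -0.162], [1.0, -0.009, -0.006], [-0.008, -0.162, -0.987]]
[[-0.1457  0.0005  0.0559]]
```

```bash
python3 -m pendant '[[[0.0025,0,0,-0.008,-0.005,-0.06,0.4],[0,0,0,-0.005,0,-0.06,0.4],[0,0,0,-0.005,0,-0.05,0.4],[0,0,0,0,0,-0.03,0.4],[0,0,0,0,0,0,0.4]]]'| grep -E "pos|force|width"
python3 - <<'E'
from h import *
s=st(); P=held(s,.012,.0); print(toD(s['tool_pos']).round(4)); print(toD(P).round(4).tolist())
overlay('side',[(P,(0,255,0)),(D([(-.06,.06,0),(-.06,-.06,0)]),(255,255,0)),(D([(0,.024,.005),(0,-.024,.005),(-.09,-.024,.005),(-.09,.024,.005)]),(255,255,0))],(295,165,395,245),7.5,'pics/s9.png')
E
```

```text
tool_pos: [0.5277, -0.2556, 0.0727]
contact_force: [-0.0, -0.9, -0.7]
gripper_width: 0.526
t 26.35 p [ 0.5277 -0.2556  0.0727] F [-0.  -0.9 -0.7] w 0.526
[[0.008, 0.988, -0.157], [1.0, -0.008, -0.002], [-0.003, -0.157, -0.988]]
[[-0.1368 -0.0017  0.0099]]
[[-0.1488, 0.0223, 0.0088], [-0.0591, 0.0223, 0.0166], [-0.0591, -0.0257, 0.0168], [-0.1488, -0.0257, 0.009]]
```

View pics/s9.png

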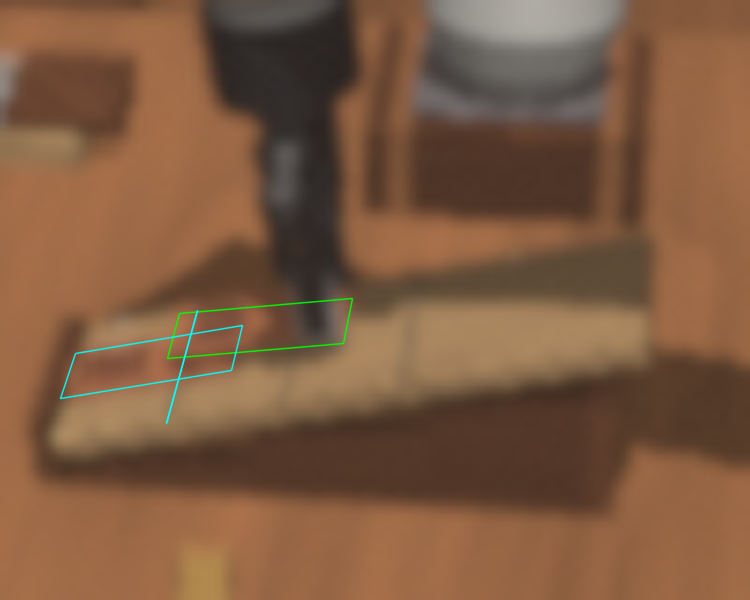

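```bash
python3 -m pendant '[[[0,0,0,-0.007,0.004,-0.015,0.4],[0,0,0,-0.005,0,-0.015,0.4],[0,0,0,0,0,0,0.4]]]'| grep -E "pos|force|width"; for i in 1 2 3; do python3 -m pendant '[[[0,0,0,-0.001,0,-0.004,0.4],[0,0,0,0,0,0,0.4]]]'| grep -E "pos|force"; done; python3 -c "
from h import *
s=st(); print(toD(s['tool_pos']).round(4))"
```

```text
tool_pos: [0.5248, -0.2547, 0.0657]
contact_force: [0.1, 0.2, -0.7]
gripper_width: 0.524
tool_pos: [0.5249, -0.2549, 0.0651]
contact_force: [0.2, 0.7, 0.3]
tool_pos: [0.5249, -0.255, 0.0645]
contact_force: [-0.7, 0.3, 1.0]
tool_pos: [0.5249, -0.255, 0.0643]
contact_force: [-1.6, 0.5, 4.7]
t 27.52 p [ 0.5249 -0.255   0.0643] F [-1.6  0.5  4.7] w 0.522
[[0.008, 0.988, -0.155], [1.0, -0.009, -0.003], [-0.004, -0.155, -0.988]]
[[-0.1376 -0.0011  0.0011]]
```

```bash
python3 -m pendant '[[[0,0,0,0,0,0.003,0.4],[0,0,0,0,0,0,0.6],[0,0,0,0,0,0,0.7],[0,0,0,0,0,0,0.7],[0,0,0,0.006,0,0.04,0.7],[0,0,0,0.009,0,0.06,0.7],[0,0,0,0.009,0,0.06,0.7],[0,0,0,0,0,0.1,0.7],[0,0,0,0,0,0.1,0.7],[0,0,0,0,0,0.1,0.7],[0,0,0,0,0,0,0.7]]]'| grep -E "pos|force|width"; python3 -m pendant '[[[0,-0.0031,-0.0011,0.0026,0.1536,0,0.68],[0,-0.0031,-0.0011,0.0026,0.1536,0,0.68],[0,-0.0031,-0.0011,0.0026,0.1536,0,0.68],[0,-0.0031,-0.0011,0.0026,0.1536,0,0.68],[0,-0.0031,-0.0011,0.0026,0.1536,0,0.68],[0,-0.0031,-0.0011,0.0026,0.1536,0,0.68],[0,-0.0031,-0.0011,0.0026,0.1536,0,0.68],[0,-0.0031,-0.0011,0.0026,0.1536,0,0.68],[0,-0.0031,-0.0011,0.0026,0.1536,0,0.68],[0,-0.0031,-0.0011,0.0026,0.1536,0,0.68],[0,-0.0031,-0.0011,0.0026,0.1536,0,0.68],[0,-0.0031,-0.0011,0.0026,0.1536,0,0.68],[0,-0.0031,-0.0011,0.0026,0.1536,0,0.68],[0,-0.0031,-0.0011,0.0026,0.1536,0,0.68],[0,-0.0031,-0.0011,0.0026,0.1536,0,0.68],[0,-0.0031,-0.0011,0.0026,0.1536,0,0.68],[0,0,0,0,0,0,0.68]]]'| grep -E "pos|force|width"; python3 -c "
from h import *
s=st(); 
pl=D([(-.06,.024,.0125),(-.06,-.024,.0125),(-.15,-.024,.005),(-.15,.024,.005)])
overlay('top',[(pl,(0,255,0))],(335,195,460,285),6,'pics/t10.png')"
```

```text
tool_pos: [0.5322, -0.2559, 0.1827]
contact_force: [-0.2, -0.5, 0.1]
gripper_width: 0.702
tool_pos: [0.5397, 0.3614, 0.1775]
contact_force: [1.1, -0.2, 0.1]
gripper_width: 0.68
t 31.02 p [0.5397 0.3614 0.1775] F [ 1.1 -0.2  0.1] w 0.68
[[0.06, 0.998, -0.002], [0.998, -0.06, 0.001], [0.001, -0.002, -1.0]]
```

View pics/t10.png

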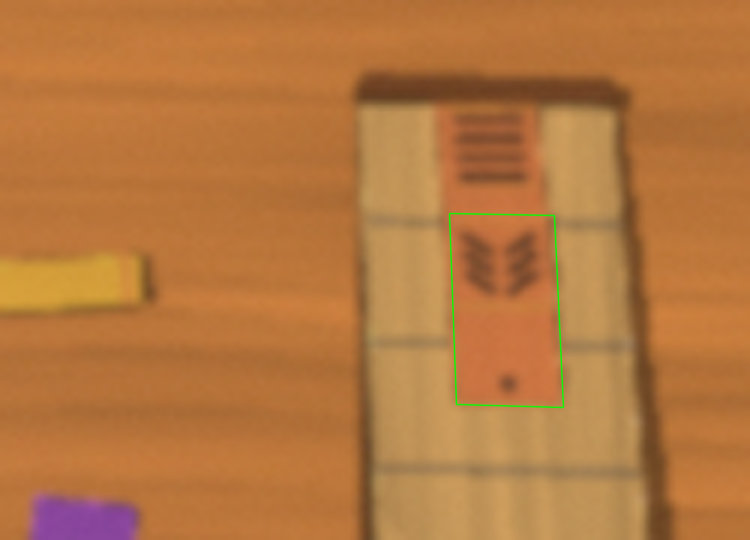

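Plate 2 sits exactly on the first line and covers plate 1's plain end. The brass weight has been knocked about 20 mm to the left. One blob reading put plate A at an unexpected place, so I'm checking its position before grasping.

Run:
```python
from h import *
a=cv2.imread('pics/side0.png'); b=np.load('s8.npy'); c=grab('side')['frame']
for im in (a,b,c):
    print([(x[0].round(1).tolist(),x[1].tolist()) for x in blobs({"frame":im},(4,120,140),(11,255,255),25) if 295<x[0][0]<345 and 260<x[0][1]<345])
t=grab('top'); cv2.imwrite('pics/c11.png',np.hstack([cv2.resize(c[270:350,260:360],None,fx=4,fy=4,interpolation=2),cv2.resize(t["frame"][210:290,170:270],None,fx=4,fy=4,interpolation=2)]))
```

```text
[([326.3, 278.0], [320, 274, 14, 10, 105]), ([313.9, 309.1], [307, 304, 15, 11, 131]), ([308.0, 326.2], [299, 320, 18, 13, 171])]
[([321.1, 266.2], [310, 261, 21, 11, 132]), ([308.5, 326.2], [300, 320, 17, 13, 163])]
[([308.5, 326.1], [300, 320, 17, 13, 166])]
```

View pics/c11.png

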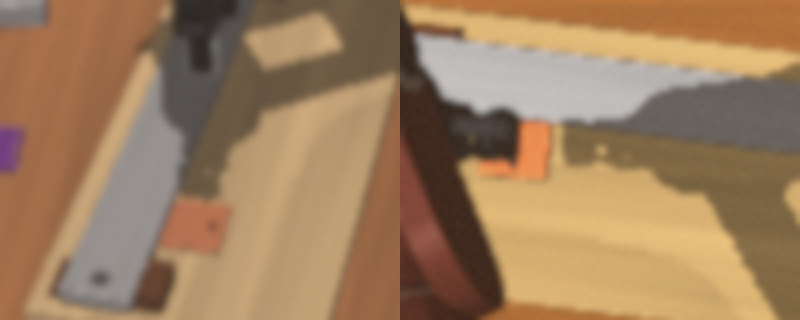

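Plate A is where it was (side view pixel (308,326), within 0.5 px). Descending to it.

```bash
python3 -m pendant '[[[0,0,-0.002,0.011,-0.004,-0.12,0.66],[0,0,0,0.011,-0.003,-0.12,0.66],[0,0,0,0,0,-0.12,0.66],[0,0,0,0,0,-0.12,0.66],[0,0,0,0,0,-0.06,0.66],[0,0,0,0,0,-0.04,0.66],[0,0,0,0,0,0,0.66]]]';python3 -c "
from h import *
st()"
```

```text
time: 32.05
tool_pos: [0.5463, 0.3575, 0.0338]
tool_rot: [-0.001, 0.731, 0.682, 0.0]
contact_force: [0.8, 0.1, -0.0]
gripper_width: 0.661
t 32.05 p [0.5463 0.3575 0.0338] F [ 0.8  0.1 -0. ] w 0.661
[[0.07, 0.998, -0.001], [0.998, -0.07, 0.002], [0.002, -0.001, -1.0]]
```

```bash
python3 -m pendant '[[[0,0,0,-0.003,0.008,-0.015,0.66],[0,0,0,0,0,-0.03,0.66],[0,0,0,0,0,-0.025,0.66],[0,0,0,0,0,0,0.66]]]' | grep -E "pos|force|width"
```

```text
tool_pos: [0.5449, 0.3595, 0.0153]
contact_force: [-0.4, 0.4, -0.1]
gripper_width: 0.66
```

```bash
python3 -m pendant '[[[0,0,0,0.001,0,0.003,0.6],[0,0,0,0,0,0.001,0.5],[0,0,0,0,0,0,0.4],[0,0,0,0,0,0,0.4],[0,0,0,0,0,0,0.4]]]' | grep -E "pos|force|width"
```

```text
tool_pos: [0.5459, 0.3597, 0.0179]
contact_force: [-3.1, -2.4, 6.8]
gripper_width: 0.521
```

Same hold as before. Relieve and pull out.

```bash
python3 -m pendant '[[[0,0,0,0,-0.002,0.003,0.4],[0,0,0,-0.016,0.0011,0,0.4],[0,0,0,-0.016,0.0011,0,0.4],[0,0,0,-0.016,0.0011,0,0.4]]]' | grep -E "pos|force|width";  python3 -m pendant '[[[0,0,0,-0.016,0.0011,0,0.4],[0,0,0,-0.016,0.0011,0,0.4],[0,0,0,-0.016,0.0011,0,0.4],[0,0,0,-0.016,0.0011,0,0.4],[0,0,0,-0.016,0.0011,0,0.4],[0,0,0,-0.016,0.0011,0,0.4],[0,0,0,-0.016,0.0011,0,0.4],[0,0,0,-0.016,0.0011,0,0.4],[0,0,0,-0.016,0.0011,0,0.4],[0,0,0,-0.016,0.0011,0,0.4],[0,0,0,-0.016,0.0011,0,0.4],[0,0,0,-0.016,0.0011,0,0.4],[0,0,0,-0.016,0.0011,0,0.4],[0,0,0,0,0,0,0.4]]]'| grep -E "pos|force|width"; python3 -m pendant '[[[0,0,0,0,0,0.03,0.4],[0,0,0,0,0,0.06,0.4],[0,0,0,0,0,0.09,0.4],[0,0,0,0,0,0.09,0.4],[0,0,0,0,0,0.09,0.4],[0,0,0,0,0,0.09,0.4],[0,0,0,0,0,0.09,0.4],[0,0,0,0,0,0.08,0.4],[0,0,0,0,0,0,0.4]]]' | grep -E "pos|force|width"
python3 - <<'E'
from h import *
s=st(); P=held(s,.012,.0); f=grab('side')
b=[(x[0].round(1).tolist(),x[1].tolist()) for x in blobs(f,(4,120,140),(11,255,255),25) if 270<x[0][0]<345 and 240<x[0][1]<345]
print(b, proj(f,P).round(1).tolist())
E
```

```text
tool_pos: [0.5351, 0.36, 0.018]
contact_force: [3.3, -0.7, -1.0]
gripper_width: 0.527
tool_pos: [0.4811, 0.3637, 0.018]
contact_force: [-0.7, -0.9, 1.5]
gripper_width: 0.526
tool_pos: [0.4831, 0.3644, 0.176]
contact_force: [-0.6, -0.8, -1.7]
gripper_width: 0.525
t 36.55 p [0.4831 0.3644 0.176 ] F [-0.6 -0.8 -1.7] w 0.525
[[0.07, 0.998, 0.004], [0.998, -0.07, 0.004], [0.005, 0.003, -1.0]]
[([316.7, 282.2], [305, 276, 22, 13, 168])] [[337.0, 291.3], [302.7, 287.4], [306.6, 276.6], [340.0, 280.3]]
```

```bash
python3 -m pendant '[[[0,0.0032,0.0012,0,-0.1546,0.002,0.4],[0,0.0032,0.0012,0,-0.1546,0.002,0.4],[0,0.0032,0.0012,0,-0.1546,0.002,0.4],[0,0.0032,0.0012,0,-0.1546,0.002,0.4],[0,0.0032,0.0012,0,-0.1546,0,0.4],[0,0.0032,0.0012,0,-0.1546,0,0.4],[0,0.0032,0.0012,0,-0.1546,0,0.4],[0,0.0032,0.0012,0,-0.1546,0,0.4],[0,0.0032,0.0012,0,-0.1546,0,0.4],[0,0.0032,0.0012,0,-0.1546,0,0.4],[0,0.0032,0.0012,0,-0.1546,0,0.4],[0,0.0032,0.0012,0,-0.1546,0,0.4],[0,0.0032,0.0012,0,-0.1546,0,0.4],[0,0.0032,0.0012,0,-0.1546,0,0.4],[0,0.0032,0.0012,0,-0.1546,0,0.4],[0,0.0032,0.0012,0,-0.1546,0,0.4],[0,0,0,0,0,-0.08,0.4],[0,0,0,0,0,-0.08,0.4],[0,0,0,0,0,0,0.4]]]'| grep -E "pos|force|width"; python3 -c "
from h import *
s=st(); print(toD(s['tool_pos']).round(4))"
```

```text
tool_pos: [0.4797, -0.2525, 0.1312]
contact_force: [-0.0, -0.5, -1.1]
gripper_width: 0.525
t 38.98 p [ 0.4797 -0.2525  0.1312] F [-0.  -0.5 -1.1] w 0.525
[[0.008, 0.986, -0.166], [1.0, -0.008, 0.001], [-0.001, -0.166, -0.986]]
[[-0.1976  0.001   0.0551]]
```

```bash
python3 -m pendant '[[[0,0,0,-0.015,-0.006,-0.06,0.4],[0,0,0,-0.015,0,-0.06,0.4],[0,0,0,-0.015,0,-0.055,0.4],[0,0,0,0,0,0,0.4]]]'| grep -E "pos|force|width"
python3 - <<'E'
from h import *
s=st(); P=held(s,.0123,.0); print(toD(s['tool_pos']).round(4)); print(toD(P).round(4).tolist())
f=grab('side'); b=[(x[0].round(1).tolist(),x[1].tolist()) for x in blobs(f,(4,90,90),(11,255,255),15) if 295<x[0][0]<365 and 190<x[0][1]<230]
print(b, proj(f,P).round(1).tolist())
E
```

```text
tool_pos: [0.4692, -0.2555, 0.0895]
contact_force: [-0.4, 0.4, -0.9]
gripper_width: 0.527
t 39.48 p [ 0.4692 -0.2555  0.0895] F [-0.4  0.4 -0.9] w 0.527
[[0.009, 0.987, -0.163], [1.0, -0.01, -0.001], [-0.003, -0.163, -0.987]]
[[-0.1977 -0.0021  0.012 ]]
[[-0.2099, 0.0219, 0.0109], [-0.1202, 0.0218, 0.0182], [-0.1203, -0.0262, 0.0183], [-0.21, -0.0261, 0.0111]]
[([326.3, 209.3], [299, 200, 51, 24, 357]), ([307.7, 228.4], [303, 228, 11, 2, 15])] [[356.2, 207.0], [332.3, 209.2], [333.7, 203.3], [357.1, 201.1]]
```

```bash
python3 -m pendant '[[[0,0,0,-0.005,0.005,-0.019,0.4],[0,0,0,-0.004,0,-0.018,0.4],[0,0,0,0,0,0,0.4]]]'| grep -E "pos|force|width"; for i in 1 2 3; do python3 -m pendant '[[[0,0,0,-0.001,0,-0.004,0.4],[0,0,0,0,0,0,0.4]]]'| grep -E "pos|force"; done; python3 -c "
from h import *
s=st(); print(toD(s['tool_pos']).round(4))"
```

```text
tool_pos: [0.4681, -0.2548, 0.0817]
contact_force: [0.3, -0.1, -0.8]
gripper_width: 0.528
tool_pos: [0.4681, -0.255, 0.0811]
contact_force: [-0.1, 0.5, -1.4]
tool_pos: [0.4677, -0.255, 0.08]
contact_force: [-0.3, 1.3, -1.0]
tool_pos: [0.4676, -0.255, 0.079]
contact_force: [0.2, 0.7, -1.2]
t 40.65 p [ 0.4676 -0.255   0.079 ] F [ 0.2  0.7 -1.2] w 0.525
[[0.009, 0.987, -0.161], [1.0, -0.01, -0.003], [-0.005, -0.16, -0.987]]
[[-0.1967 -0.0016  0.0015]]
```

```bash
for i in 1 2; do python3 -m pendant '[[[0,0,0,-0.002,0.001,-0.003,0.4],[0,0,0,0,0,0,0.4]]]'| grep -E "pos|force"; done; python3 -c "
from h import *
s=st(); print(toD(s['tool_pos']).round(4))"
```

```text
tool_pos: [0.4675, -0.255, 0.0788]
contact_force: [0.2, -0.8, 1.1]
tool_pos: [0.4674, -0.255, 0.0787]
contact_force: [1.8, 0.8, 3.9]
t 41.15 p [ 0.4674 -0.255   0.0787] F [1.8 0.8 3.9] w 0.524
[[0.009, 0.987, -0.159], [1.0, -0.01, -0.004], [-0.006, -0.159, -0.987]]
[[-0.1968 -0.0016  0.0011]]
```

```bash
python3 -m pendant '[[[0,0,0,0,0,0.003,0.4],[0,0,0,0,0,0,0.6],[0,0,0,0,0,0,0.7],[0,0,0,0,0,0,0.7],[0,0,0,0.006,0,0.04,0.7],[0,0,0,0.009,0,0.06,0.7],[0,0,0,0.009,0,0.06,0.7],[0,0,0,0,0,0.1,0.7],[0,0,0,0,0,0.1,0.7],[0,0,0,0,0,0.1,0.7],[0,-0.005,0,0,0.16,0,0.7],[0,-0.005,0,0,0.16,0,0.7],[0,-0.005,0,0,0.16,0,0.7],[0,-0.005,0,0,0.16,0,0.7],[0,-0.005,0,0,0.16,0,0.7],[0,-0.005,0,0,0.16,0,0.7],[0,-0.005,0,0,0.16,0,0.7],[0,-0.005,0,0,0.16,0,0.7],[0,-0.005,0,0,0.16,0,0.7],[0,-0.005,0,0,0.16,0,0.7]]]'| grep -E "pos|force|width"
python3 - <<'E'
from h import *
s=st()
pl=D([(-.12,.024,.0125),(-.12,-.024,.0125),(-.21,-.024,.005),(-.21,.024,.005)])
overlay('top',[(pl,(0,255,0))],(330,195,460,295),6,'pics/t12.png')
f=grab('top')
for c,q,r in blobs(f,(17,170,120),(26,255,255)):
    if 300<c[0]<400 and 200<c[1]<300: print(c,q,r,unproj(f,[c],.02),unproj(f,cv2.boxPoints(r),.02).round(4).tolist())
E
```

```text
tool_pos: [0.4728, 0.147, 0.195]
contact_force: [-0.1, -0.6, -0.5]
gripper_width: 0.697
t 43.65 p [0.4728 0.147  0.195 ] F [-0.1 -0.6 -0.5] w 0.697
[[0.01, 1.0, -0.002], [1.0, -0.01, -0.003], [-0.003, -0.002, -1.0]]
[345.26027397 241.75342466] [333 237  26  10 219] ((345.5, 241.5), (9.0, 25.0), 90.0) [[ 0.57334723 -0.05539799  0.02      ]] [[0.5865, -0.0206, 0.02], [0.5873, -0.0914, 0.02], [0.5617, -0.0915, 0.02], [0.5609, -0.0208, 0.02]]
```

View pics/t12.png

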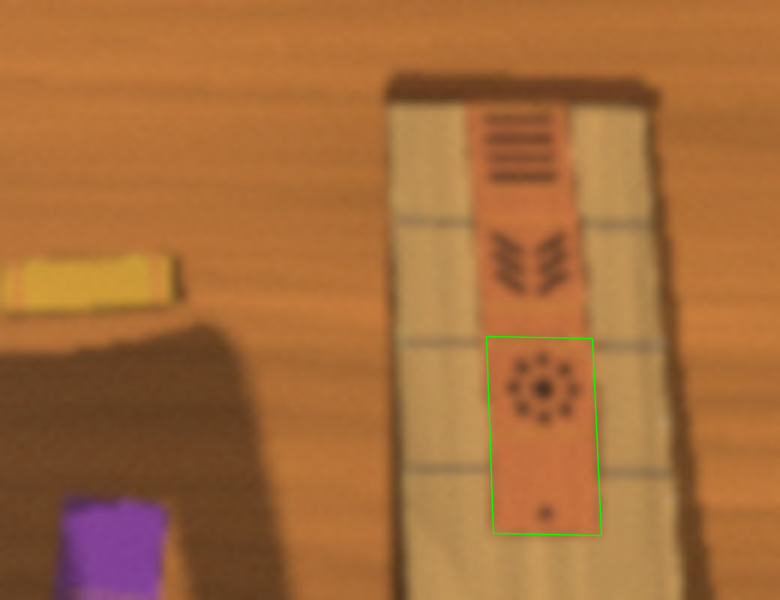

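All three plates lie in a straight column, each on its line, and the topmost matches the outline. The weight is now at about (.573, −.053), yaw ≈ 2.9°. Going over it with the tool turned 90°.

```bash
python3 -m pendant '[[[0,0,-0.0481,0.04,-0.08,0,0.6],[0,0,-0.0481,0.04,-0.08,0,0.6],[0,0,-0.0481,0.04,-0.08,0,0.6],[0,0,-0.0481,0.04,-0.08,0,0.6],[0,0,-0.0481,0.04,-0.08,0,0.6],[0,0,-0.0481,0.04,-0.08,0,0.6],[0,0,-0.0481,0.04,-0.08,0,0.6],[0,0,-0.0481,0.04,-0.08,0,0.6],[0,0,-0.0481,0.04,-0.08,0,0.6],[0,0,-0.0481,0.04,-0.08,0,0.6],[0,0,0,0,0,-0.1,0.6],[0,0,0,0,0,-0.1,0.6],[0,0,0,0,0,-0.1,0.6],[0,0,0,0,0,-0.1,0.6],[0,0,0,0,0,-0.1,0.6],[0,0,0,0,0,0,0.6]]]'| grep -E "pos|force|width"; python3 -c "
from h import *
s=st(); print(s['joint_pos'].round(2))"
```

```text
tool_pos: [0.5709, -0.0548, 0.0668]
contact_force: [-0.2, 0.5, -0.8]
gripper_width: 0.6
t 45.75 p [ 0.5709 -0.0548  0.0668] F [-0.2  0.5 -0.8] w 0.6
[[0.999, 0.049, -0.007], [0.049, -0.999, 0.005], [-0.007, -0.005, -1.0]]
[-0.23  0.1   1.86  0.    1.2  -0.28]
```

```bash
python3 -m pendant '[[[0,0,0,0.008,0.008,-0.08,0.6],[0,0,0,0,0,-0.08,0.6],[0,0,0,0,0,-0.05,0.5],[0,0,0,0,0,-0.033,0.5],[0,0,0,0,0,0,0.5]]]'| grep -E "pos|force|width"; python3 -m pendant '[[[0,0,0,0,0,0,0.4],[0,0,0,0,0,0,0.3],[0,0,0,0,0,0,0.2],[0,0,0,0,0,0,0.1],[0,0,0,0,0,0,0.1],[0,0,0,0,0,0,0.1]]]'| grep -E "pos|force|width"
```

```text
tool_pos: [0.574, -0.0523, 0.0067]
contact_force: [-0.9, -0.7, 0.4]
gripper_width: 0.498
tool_pos: [0.575, -0.0526, 0.0085]
contact_force: [-2.3, -0.3, 5.6]
gripper_width: 0.263
```

```bash
python3 -m pendant '[[[0,0,0,0,0,0.03,0.1],[0,0,0,0,0,0.08,0.1],[0,0,0,0,0,0.11,0.1],[0,0,0,0,0,0.11,0.1],[0,0,0,0,0,0.11,0.1],[0,0,0,0,0,0.11,0.1],[0,0,0,0,0,0.11,0.1],[0,0.0051,-0.0018,-0.0396,-0.081,0,0.1],[0,0.0051,-0.0018,-0.0396,-0.081,0,0.1],[0,0.0051,-0.0018,-0.0396,-0.081,0,0.1],[0,0.0051,-0.0018,-0.0396,-0.081,0,0.1],[0,0.0051,-0.0018,-0.0396,-0.081,0,0.1],[0,0.0051,-0.0018,-0.0396,-0.081,0,0.1],[0,0.0051,-0.0018,-0.0396,-0.081,0,0.1],[0,0.0051,-0.0018,-0.0396,-0.081,0,0.1],[0,0.0051,-0.0018,-0.0396,-0.081,0,0.1],[0,0.0051,-0.0018,-0.0396,-0.081,0,0.1],[0,0,0,0,0,0,0.1]]]'| grep -E "pos|force|width"; python3 -c "
from h import *
s=st(); print(toD(s['tool_pos']).round(4))"
```

```text
tool_pos: [0.4749, -0.2566, 0.1725]
contact_force: [-0.0, 0.5, -4.2]
gripper_width: 0.261
t 49.38 p [ 0.4749 -0.2566  0.1725] F [-0.   0.5 -4.2] w 0.261
[[0.987, -0.01, -0.163], [-0.009, -1.0, 0.009], [-0.163, -0.008, -0.987]]
[[-0.2122 -0.0031  0.0939]]
```

```bash
python3 -m pendant '[[[-0.0025,0,0,-0.003,0.008,-0.08,0.1],[0,0,0,-0.003,0,-0.08,0.1],[0,0,0,0,0,-0.08,0.1],[0,0,0,0,0,-0.03,0.1],[0,0,0,0,0,0,0.1]]]'| grep -E "pos|force|width"
python3 - <<'E'
from h import *
s=st(); print(toD(s['tool_pos']).round(4))
q=s["tool_rot"]; M=R.from_quat(np.r_[q[1:],q[0]]).as_matrix(); n=-M[:,2]; b=s["tool_pos"]-.0085*n
P=np.array([b+a*M[:,0]+c*M[:,1] for a,c in((.012,.04),(.012,-.04),(-.012,-.04),(-.012,.04))])
pl=D([(-.12,.024,.0125),(-.12,-.024,.0125),(-.21,-.024,.005),(-.21,.024,.005)])
overlay('side',[(P,(0,255,0)),(pl,(255,255,0))],(295,165,395,245),7.5,'pics/s13.png')
E
```

```text
tool_pos: [0.4737, -0.2527, 0.1042]
contact_force: [0.3, 0.2, -3.8]
gripper_width: 0.264
t 50.0 p [ 0.4737 -0.2527  0.1042] F [ 0.3  0.2 -3.8] w 0.264
[[0.986, -0.008, -0.164], [-0.007, -1.0, 0.002], [-0.164, -0.001, -0.986]]
[[-0.1969  0.0007  0.0274]]
```

View pics/s13.png

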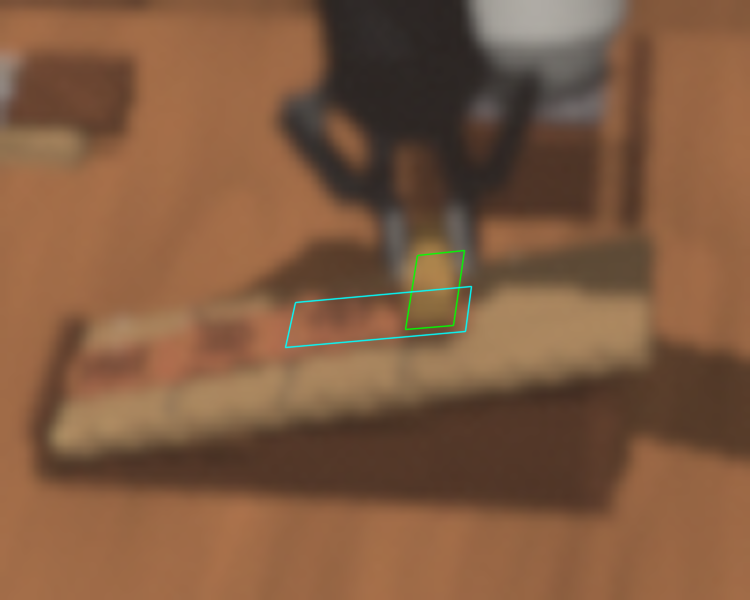

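The weight hangs level over plate 3's plain end. Lowering to contact.

```bash
python3 -m pendant '[[[0,0,0,-0.004,-0.004,-0.018,0.1],[0,0,0,-0.004,-0.003,-0.018,0.1],[0,0,0,0,0,0,0.1]]]'| grep -E "pos|force|width"; for i in 1 2 3 4; do python3 -m pendant '[[[0,0,0,0,0,-0.004,0.1],[0,0,0,0,0,0,0.1]]]'| grep -E "pos|force"; done
```

```text
tool_pos: [0.4717, -0.2546, 0.0957]
contact_force: [-0.0, 0.2, -3.5]
gripper_width: 0.26
tool_pos: [0.4721, -0.2548, 0.0951]
contact_force: [-0.3, 0.4, -4.5]
tool_pos: [0.472, -0.2547, 0.094]
contact_force: [-0.7, 0.4, -3.0]
tool_pos: [0.472, -0.2547, 0.0929]
contact_force: [-0.0, 0.5, -3.5]
tool_pos: [0.472, -0.2547, 0.0919]
contact_force: [0.9, -0.3, -2.9]
```

```bash
for i in 1 2 3; do python3 -m pendant '[[[0,0,0,0,0,-0.003,0.1],[0,0,0,0,0,0,0.1]]]'| grep -E "pos|force"; done
```

```text
tool_pos: [0.4721, -0.2548, 0.0917]
contact_force: [-1.6, 0.6, -0.6]
tool_pos: [0.4723, -0.2549, 0.0916]
contact_force: [-1.5, 1.2, 5.6]
tool_pos: [0.4725, -0.255, 0.0915]
contact_force: [-2.9, 1.9, 8.1]
```

```bash
python3 -m pendant '[[[0,0,0,0,0,0.004,0.15],[0,0,0,0,0,0,0.3],[0,0,0,0,0,0,0.4],[0,0,0,0,0,0,0.5],[0,0,0,0,0,0,0.5],[0,0,0,0.006,0,0.04,0.5],[0,0,0,0.009,0,0.06,0.5],[0,0,0,0.009,0,0.06,0.5],[0,0,0,0,0,0.1,0.5],[0,0,0,0,0,0.1,0.5],[0,-0.005,0,0,0.16,0,0.5],[0,-0.005,0,0,0.16,0,0.5],[0,-0.005,0,0,0.16,0,0.5],[0,-0.005,0,0,0.16,0,0.5],[0,-0.005,0,0,0.16,0,0.5],[0,-0.005,0,0,0.16,0,0.5],[0,-0.005,0,0,0.16,0,0.5],[0,-0.005,0,0,0.16,0,0.5],[0,0,0,0,0,0,0.5],[0,0,0,0,0,0,0.5]]]'| grep -E "pos|force|width"
python3 - <<'E'
from h import *
t=grab('top')['frame']; s=grab('side')['frame']; t0=cv2.imread('pics/top0.png')
r=lambda i,k:cv2.resize(i,None,fx=k,fy=k,interpolation=2)
A=r(t[195:325,375:460],4.0); B=r(s[150:280,250:400],3.0)
H=A.shape[0]; B=cv2.copyMakeBorder(B,0,H-B.shape[0],0,0,0); cv2.imwrite('pics/end.png',np.hstack([A,B])); print(np.hstack([A,B]).shape)
# disturbance check: template shifts of hammer, vase, bowl, bar ends, plates
g=lambda i:cv2.cvtColor(i,cv2.COLOR_BGR2GRAY).astype(np.float32)
for n,(a,b,c,d) in dict(hammer=(275,155,372,200),vase=(515,255,585,320),bowl=(85,235,145,295),barL=(160,212,200,245),barR=(285,225,325,260)).items():
    print(n,np.round(cv2.phaseCorrelate(g(t0[b:d,a:c]),g(t[b:d,a:c])),2))
E
```

```text
tool_pos: [0.4784, 0.065, 0.1817]
contact_force: [-0.5, 0.3, -0.1]
gripper_width: 0.502
(520, 790, 3)Traceback (most recent call last):
  File "<stdin>", line 9, in <module>
    return _wrapfunc(a, 'round', decimals=decimals, out=out)
    return _wrapit(obj, method, *args, **kwds)
    conv = _array_converter(obj)
ValueError: setting an array element with a sequence. The requested array has an inhomogeneous shape after 1 dimensions. The detected shape was (2,) + inhomogeneous part.
```

No pictures are left, so I'm doing the final checks numerically.

Run:
```python
from h import *
f=grab('top'); t=f['frame']; t0=cv2.imread('pics/top0.png')
g=lambda i:cv2.cvtColor(i,cv2.COLOR_BGR2GRAY).astype(np.float32)
for n,(a,b,c,d) in dict(hammer=(275,155,372,200),vase=(515,255,585,320),bowl=(85,235,145,295),barL=(160,212,200,245),barR=(285,225,325,260)).items():
    (dx,dy),r=cv2.phaseCorrelate(g(t0[b:d,a:c]),g(t[b:d,a:c]),cv2.createHanningWindow((c-a,d-b),cv2.CV_32F)); print(n,round(dx,2),round(dy,2),round(r,2))
def chk(nm,lo,hi,zz):
    for c,q,r in blobs(f,lo,hi,60):
        if 390<c[0]<450 and 205<c[1]<320:
            P=unproj(f,[c],zz)[0]; print(nm,c.round(1),q.tolist(),toD(P).round(4).tolist(),[np.round(x,1) for x in r])
chk("weight",(17,185,120),(26,255,255),.105)
chk("copper",(5,120,120),(13,255,255),.07)
# wanted outlines of weight top & column
W=D([(-.1955+a,b,.0265) for a,b in((.012,.039),(.012,-.041),(-.012,-.041),(-.012,.039))]); print(proj(f,W).round(1).tolist())
```

```text
hammer 0.02 0.49 0.93
vase -0.02 -0.08 0.87
bowl 0.11 0.15 0.97
barL -0.15 0.75 0.95
barR 0.29 0.07 0.57
weight [422.5 276.5] [411, 272, 24, 10, 148] [[-0.1974, -0.0008, 0.0281]] [array([422.5, 277. ]), array([23.3,  8.7]), np.float64(4.8)]
copper [418.2 242.1] [407, 211, 23, 61, 1026] [[-0.0967, 0.0027, 0.0171]] [array([417.9, 241.5]), array([60.9, 18.3]), np.float64(83.9)]
[[407.0, 271.3], [437.4, 272.0], [438.0, 280.7], [407.4, 280.1]]
```

Checking the bar more carefully, using its screw holes and far edge away from the removed plate.

Run:
```python
from h import *
t=[cv2.cvtColor(i,cv2.COLOR_BGR2GRAY).astype(np.float32) for i in (cv2.imread('pics/top0.png'),grab('top')['frame'])]
for n,(x,y) in dict(holeL=(172,226),holeR=(309.5,243.5)).items():
    x,y=int(x),int(y); o=[]
    for i in t:
        p=255-i[y-5:y+6,x-5:x+6]; p=np.clip(p-np.percentile(p,70)-8,0,None); Y,X=np.mgrid[-5:6,-5:6]; o.append(((X*p).sum()/p.sum(),(Y*p).sum()/p.sum()))
    print(n,np.round(o,2).tolist())
for x in (185,205,225,250,275,295):   # far and near edges: column profile, gradient centroid
    o=[]
    for i in t:
        v=cv2.GaussianBlur(i,(3,3),0)[205:262,x]; b=grab; o.append(np.round(v[8:50:3]).astype(int).tolist())
    r=cv2.phaseCorrelate(t[0][205:240,x-8:x+8].copy(),t[1][205:240,x-8:x+8].copy()); print(x,np.round(r[0],2))
# side view shift of bar
s=[cv2.cvtColor(i,cv2.COLOR_BGR2GRAY).astype(np.float32) for i in (cv2.imread('pics/side0.png'),grab('side')['frame'])]
for a,b,c,d in((272,325,304,350),(305,255,330,275),(245,258,275,280)): print(np.round(cv2.phaseCorrelate(s[0][b:d,a:c].copy(),s[1][b:d,a:c].copy())[0],2))
print(manip.state()["time"])
```

```text
holeL [[-0.49, -0.53], [-0.58, 0.39]]
holeR [[0.66, 0.45], [nan, nan]]
185 [0.04 0.25]
205 [-0.08  0.25]
225 [0.05 0.13]
250 [0.41 0.23]
275 [ 3.39 -3.21]
295 [-0.23 -0.48]
[0.48 0.3 ]
[0.79 0.15]
[-0.06 -0.06]
54.925<stdin>:6: RuntimeWarning: invalid value encountered in scalar divide
```

```bash
python3 -m pendant '[[[0,0,0,-0.04,-0.06,0.05,0.5],[0,0,0,-0.04,-0.06,0.05,0.5],[0,0,0,-0.04,-0.06,0.05,0.5],[0,0,0,-0.04,-0.06,0.05,0.5],[0,0,0,-0.04,-0.06,0.05,0.5],[0,0,0,-0.04,-0.06,0.05,0.5],[0,0,0,-0.04,-0.06,0.05,0.5],[0,0,0,0,0,0,0.5]]]' | grep pos
python3 - <<'E'
from h import *
f=grab('top'); t=[cv2.cvtColor(i,cv2.COLOR_BGR2GRAY).astype(np.float32) for i in (cv2.imread('pics/top0.png'),f['frame'])]
for n,(x,y) in dict(holeL=(172,226),holeR=(309,243)).items():
    o=[]
    for i in t:
        p=255-i[y-4:y+5,x-4:x+5]; p=np.clip(p-np.median(p)-10,0,None); Y,X=np.mgrid[-4:5,-4:5]; o.append(((X*p).sum()/p.sum(),(Y*p).sum()/p.sum()))
    print(n,np.round(o,2).tolist())
for x in (190,215,240,260,290,300):
    o=[]
    for i in t:
        v=cv2.GaussianBlur(i,(3,3),0)[:,x-3:x+4].mean(1); y=214+(x-166)*.118; k=np.arange(int(y)-2,int(y)+8); d=np.abs(np.diff(v[k])); o.append(k[0]+.5+(d**2*np.arange(len(d))).sum()/(d**2).sum())
    print(x,np.round(o,2))
E
```

```text
tool_pos: [0.4082, -0.0408, 0.2697]
holeL [[-0.34, -0.42], [-0.43, 0.53]]
holeR [[0.15, 0.19], [0.05, 0.83]]
190 [215.05 215.2 ]
215 [218.32 218.24]
240 [221.6  222.09]
260 [225.59 225.54]
290 [227.79 228.52]
300 [229.85 230.23]
```

The bar has crept about 2 mm towards its stop blocks, which are there to limit exactly that. Pushing it back would risk more than it would mend, so I'm leaving it and handing in.

```bash
python3 -c "
from h import *
f=grab('top')
print([(c.round(1),q[4]) for c,q,r in blobs(f,(17,185,120),(26,255,255),60) if 390<c[0]<450 and 205<c[1]<320])
print(manip.state()['time']); manip.job_done()"
```

```text
[]
56.025
the job is handed in; nothing more can be done
```

I drew all three plates out by their plain ends and laid them as slates on the stand, then put the brass bar on top. The job is handed in at 56 s of the 210 s.

**Plates:** they are in one straight column, pierced ends downhill. The first is at the ledge, the second at the 60 mm line and the third at the 120 mm line. The top picture after each placing matched the intended outline to within about 1 pixel (2–3 mm).

**Brass bar:** it was knocked about 20 mm aside during the run, so I located it again before gripping it. It lies crosswise on the top plate's plain end. After release it measured about 2 mm uphill of the planned spot and within 1 mm across.

**Final checks that disagreed or failed:**
- **Steel bar:** it slid a little towards its stop blocks as the plates came out, about 2.5 mm at the left end and 1.7 mm at the right. I left it there rather than risk pushing it.
- **Hammer:** one reading showed a 0.5 pixel shift (about 1 mm). I think this is shadow, as the arm never went near it.
- **Vase and pitch bowl:** they show no movement, under 0.2 pixel.
- **Brass bar, last look:** the colour search just before handing in found nothing on the stand. I think the arm or its shadow hid the bar, but I did not confirm that. The previous reading, after release, showed it in place.
- **Pictures:** the viewing limit was reached, so I never looked at a picture of the finished arrangement. The final checks were by measurement only.

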